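Feel round the seal of an open desiccator

TASK

Before the lid goes back on, feel the rubber seal on the rim of the open desiccator for grit and nicks: put a fingertip lightly on the seal right above the side tap and run it along the ring clockwise, seen from above, once all the way round until it is above the tap again, then take your hand away. Touch it gently and no more: do not lift or shift the desiccator, and leave the lid, the crucible inside and the other things as they stand.

Things in the scene. Friction and masses are not known exactly. Their poses are not given: they have to be found in the camera images.
- desiccator: Open lower half of a glass desiccator, about 2 kg, loose on the bench: clear bowl with a frosted flange, 200 mm outside, 152 mm inside, 124 mm high. On the flange lies a level grey rubber seal ring, 16 mm wide, middle line of radius 88 mm, top at z = 132 mm. Pressed, the seal sinks 1 mm per 3.5 N, at most 5 mm. Origin: on the axis, at the underside; z up; +x points from the axis to the side tap.
- tap (a point): Middle of the desiccator's side tap, 124 mm from the axis and 90 mm above the bench: glass tube with a white T-grip, sticking out of the wall below the flange, out to 155 mm from the axis and up to 121 mm high.
- lid: The desiccator's glass lid, a dome with a knob, standing flange down on the bench beside it: flange 200 mm across, 110 mm high with the knob (40 mm across). About 1.1 kg, loose. Origin: centre of its underside. A bystander.
- crucible: Small open porcelain crucible standing on the white perforated plate inside the desiccator (60 mm below the top of the seal), 40 mm across, 34 mm high, its top 26 mm below the top of the seal. Loose. Origin: centre of its underside. A bystander.
- beaker: Empty glass beaker, 74 mm across, 94 mm high, loose on the bench. Origin: centre of its underside. A bystander.
- wash_bottle: White plastic wash bottle with blue cap and bent spout, body 72 mm across, about 180 mm high with the spout, loose on the bench. Origin: centre of its underside. A bystander.
- slide_box: Grey flat box for microscope slides, 87 x 60 mm, 35 mm high, loose on the bench between robot, lid and desiccator. Origin: centre of its underside. A bystander.
- seal_0: A 34 mm long sector of the desiccator's seal ring, part of the same ring and looking no different: right above the side tap. Origin: middle of its top face, 88 mm from the desiccator's axis; z up, x outward from the axis.
- seal_1: A 34 mm long sector of the desiccator's seal ring, part of the same ring and looking no different: 315 degrees clockwise (seen from above) from the tap. Origin: middle of its top face, 88 mm from the desiccator's axis; z up, x outward from the axis.
- seal_2: A 34 mm long sector of the desiccator's seal ring, part of the same ring and looking no different: 270 degrees clockwise (seen from above) from the tap. Origin: middle of its top face, 88 mm from the desiccator's axis; z up, x outward from the axis.
- seal_3: A 34 mm long sector of the desiccator's seal ring, part of the same ring and looking no different: 225 degrees clockwise (seen from above) from the tap. Origin: middle of its top face, 88 mm from the desiccator's axis; z up, x outward from the axis.
- seal_4: A 34 mm long sector of the desiccator's seal ring, part of the same ring and looking no different: 180 degrees clockwise (seen from above) from the tap. Origin: middle of its top face, 88 mm from the desiccator's axis; z up, x outward from the axis.
- seal_5: A 34 mm long sector of the desiccator's seal ring, part of the same ring and looking no different: 135 degrees clockwise (seen from above) from the tap. Origin: middle of its top face, 88 mm from the desiccator's axis; z up, x outward from the axis.
- seal_6: A 34 mm long sector of the desiccator's seal ring, part of the same ring and looking no different: 90 degrees clockwise (seen from above) from the tap. Origin: middle of its top face, 88 mm from the desiccator's axis; z up, x outward from the axis.
- seal_7: A 34 mm long sector of the desiccator's seal ring, part of the same ring and looking no different: 45 degrees clockwise (seen from above) from the tap. Origin: middle of its top face, 88 mm from the desiccator's axis; z up, x outward from the axis.

How it is judged:
By the outcome, as a careful person would: the job done as asked, in the order asked, and still so for the second after the job is handed in, with the robot touching nothing.
It also fails if it takes over 64 s, if anything falls off the work surface, if the arm or the gripper's body presses on something with over 40 N, if the wrist force passes 120 N, or if a joint passes its speed limit or range.

ROBOT

A 7-joint arm with a two-finger parallel gripper is mounted at the origin on the work surface. World frame = base frame: x ahead of the robot, y to its left, z up, the work surface at z = 0. Lengths are in m, angles in rad, forces in N, time in s.
With the tool pointing down it reaches from about 0.4 to 0.925 m from the base axis. Payload 5.6 kg.
Tool frame: the origin (TCP) lies at the very end of the fingers, on their centre line; the grasp point (between the pads) lies ctrl.tcp_to_grasp behind it (ctrl.tcp_to_grasp is the distance from the TCP to the grasp point, in m); z points along the fingers, y is the line along which they close (so a half turn about z gives the same grasp; the last joint's range is limited). The gripper opens to 85 mm and grips with 20 to 120 N. Pads are 22 mm wide; open, the fingers measure 114 mm over their backs; the gripper's body (76 mm by 85 mm) begins 54 mm behind the grasp point. The pads swing forward as they close: fully open they stand 13 mm farther back than shut.
Start: joints at [-1.296, 0.468, -0.012, 1.603, 0.006, 1.071, -0.056], TCP at [0.203, 0.617, 0.231] pointing down, gripper open.
Joint ranges: [-2.53, 2.53], [-0.31, 2.02], [-1.57, 1.55], [0.28, 2.44], [-1.29, 4.43], [0.15, 1.84], [-2.92, 2.92]. Speed limits (rad/s): [2.57, 2.57, 3.14, 3.14, 3.14, 3.14, 3.14].

INTERFACE

Orientations are given as a unit quaternion [x, y, z, w].
In Python, from bench import telemetry, imaging, ctrl gives the robot as it stands. The module is installed in compiled form; this text tells all that it offers.
- The arm moves only by the tool play_rows, never from a script. Its argument "plan" is a list of rows, each an object of numbers: "dx", "dy", "dz": the shift along the tool's x, y, z in units of 60 mm (1.0 is 60 mm); "roll": the turn about the tool's z in units of 6 degrees (1.0 is 6 degrees); "gripper": the gripper command: -1 is shut, 1 is fully open, values between are in proportion. A call has 1 to 12 rows; each row shifts and turns the commanded pose from where the row before left it, along the tool's axes as they then stand; what a row does not reach is not made up. A row lasts 1/8 s, in which the tool goes at most 62.5 mm and 10.7 degrees, less where a joint would pass 70% of its speed; a pose out of reach is approached as far as the arm can. A call is refused whole if a number of a shift passes 1 or a number of a turn 1, either way. A call with a gripper value outside its range is refused whole. The fingers move at their own pace and stop on an object; "grip_force" is the grip in N (left out, the last holds). Time passes only in rows, so rows that do not move let the fingers close. It gives the time, the measured TCP pose, the force, the opening and the grip force at its end, in the units of the state.
- telemetry.get_state(): the state, without advancing time (a new reading comes with each control period).
- imaging.capture(name): name is "scene" or "side" or "wrist"; returns the picture (420x560x3 uint8, red, green, blue); there is no depth.
- imaging.calibration(name): a dict with "intrinsics" (3x3 intrinsics, pixels), "dist" ([k1, k2, p1, p2, k3] as OpenCV has them; the pictures are not rectified), "world_from_camera" (4x4, takes a point from camera to world coordinates). Camera axes: x right, y down, z forward; pixel columns grow to the right and rows downward; lengths in m; the calibration is good to about 2 mm. A picture is of the moment at which its call begins: read the wrist's pose just before it. calibration takes no time and is no camera call; for the wrist camera it gives the pose at the moment of the call.
- ctrl.hand_in(): hands the job in; it is judged then, once.
The state is a dict: "time_s": time; "joint_positions": joint angles; "qvel": joint speeds; "joint_torque": joint torques, N m; "ee_pos": TCP position; "tool_rot": TCP orientation; "contact_force": force on the tool from outside, world axes, zero at the start; "moment": the same for the moment, N m; "width": finger opening in m; "grip_force": force on a finger pad.
Only numpy, scipy, OpenCV 4.12 (cv2) and the standard library are available. Lean on these libraries where they do the work, as an engineer would, in place of code of your own. Each camera call takes 0.05 s, during which the arm holds its last target. There are 200 camera calls.

## Working session

There is one attempt and no reset: what is moved stays moved. The work goes in short steps, Python scripts to look and compute and a tool call to move; the robot and the scene stay as the last step left them, time stands still between calls to the robot, and variables do not carry over. Pictures are saved under pics/ and viewed, at most 10 in all, crops included, and the job is handed in when it is done.

Besides the shell and the picture viewer there is one more tool, called after "Call:" as name(argument=value, ...), one argument or row to a line, values as JSON. play_rows: Moves the arm, as the interface text tells. Its arguments: {"type":"object","properties":{"plan":{"type":"array"},"grip_force":{"type":"number"}},"required":["plan"]}

```bash
mkdir -p pics
python3 - <<'E'
from bench import telemetry, imaging, ctrl
import cv2
s=telemetry.get_state();print({k:s[k] for k in('time_s','ee_pos','tool_rot','contact_force','width')},ctrl.tcp_to_grasp)
for n in('scene','side','wrist'):
    cv2.imwrite(f'pics/{n}0.png',cv2.resize(imaging.capture(n)[:,:,::-1],(800,600),interpolation=cv2.INTER_CUBIC))
    c=imaging.calibration(n);print(n,c['intrinsics'],c['dist'],c['world_from_camera'])
E
```

```text
{'time_s': 0.0, 'ee_pos': array([0.20302834, 0.61690008, 0.23032516]), 'tool_rot': array([ 1.58237892e-01,  9.87400619e-01, -8.84692344e-04, -5.92126630e-05]), 'contact_force': array([0.08208467, 0.17837743, 0.27402046]), 'width': 0.08510087504622535} 0.0187
scene [[474.74470742   0.         274.84937757]
 [  0.         474.74470742 210.27512494]
 [  0.           0.           1.        ]] [0.00914187 0.         0.         0.         0.        ] [[-0.75456777  0.38026432 -0.53481448  1.04505683]
 [ 0.65621338  0.43303821 -0.61794977  0.54795811]
 [-0.00338914 -0.8172374  -0.5762912   0.58431707]
 [ 0.          0.          0.          1.        ]]
side [[443.47752738   0.         274.14926359]
 [  0.         443.47752738 218.54429694]
 [  0.           0.           1.        ]] [-0.13510733  0.          0.          0.          0.        ] [[ 0.75740972 -0.3821302   0.5294403   0.08737775]
 [-0.65293827 -0.44508315  0.61283979 -0.5935294 ]
 [ 0.00146036 -0.80986265 -0.58661773  0.66594039]
 [ 0.          0.          0.          1.        ]]
wrist [[294.32183354   0.         281.53407582]
 [  0.         294.32183354 213.14379813]
 [  0.           0.           1.        ]] [-0.05536367  0.          0.          0.          0.        ] [[ 0.31151538  0.90274662  0.29665926  0.12747003]
 [ 0.95023611 -0.29493061 -0.10033583  0.6435953 ]
 [-0.00308393  0.31315249 -0.94969785  0.37424754]
 [ 0.          0.          0.          1.        ]]
```

View pics/scene0.png

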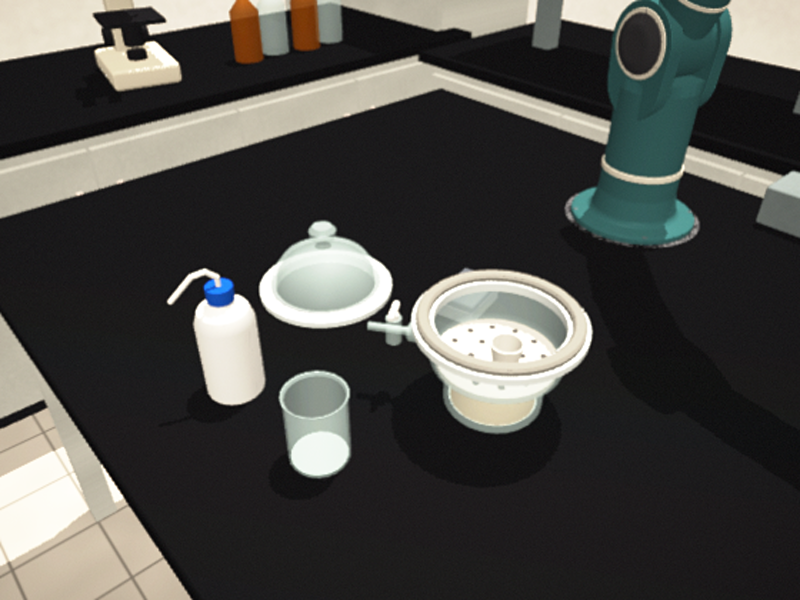

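View pics/side0.png

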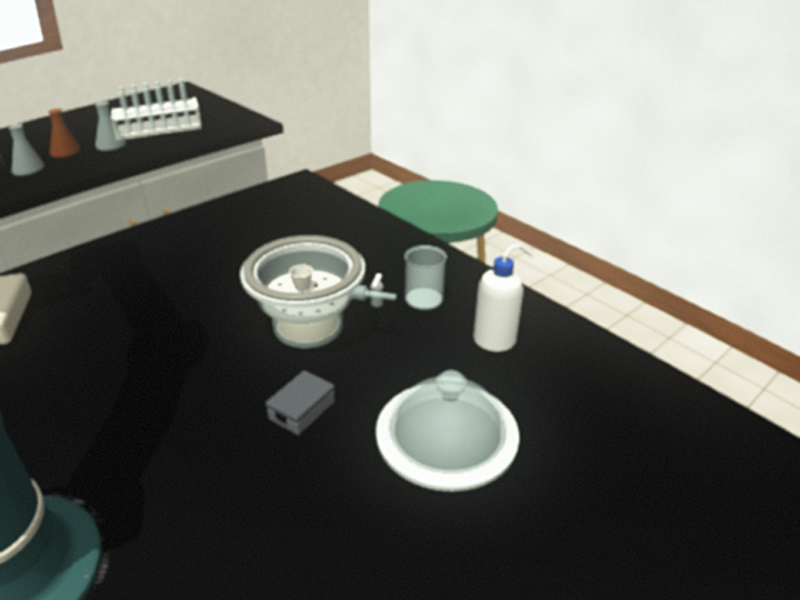

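The scene view shows the desiccator ring centred near (501,320), with the tap at (390,325). In the side view the ring is near (303,268) and the tap near (376,292). Next I'll crop both for accurate fitting.

```bash
cat > h.py <<'E'
import numpy as np,cv2
from bench import imaging
def proj(n,P,c=None):
    c=c or imaging.calibration(n);T=np.linalg.inv(c['world_from_camera'])
    return cv2.projectPoints(np.asarray(P,float).reshape(-1,1,3),cv2.Rodrigues(T[:3,:3])[0],T[:3,3],c['intrinsics'],np.array(c['dist']))[0].reshape(-1,2)
def ring(x,y,r,z,n=72):
    a=np.linspace(0,2*np.pi,n,endpoint=False);return np.c_[x+r*np.cos(a),y+r*np.sin(a),0*a+z]
E
python3 - <<'E'
from h import *
out=[]
for n,(x,y) in(('scene',(250,180)),('side',(160,155))):
    im=imaging.capture(n)[:,:,::-1];cv2.imwrite(f'pics/{n}_raw.png',im)
    cv2.imwrite(f'pics/{n}_crop.png',cv2.resize(im[y:y+120,x:x+170 if n=='scene' else x+130],None,fx=4.7 if n=='scene' else 5,fy=4.7 if n=='scene' else 5,interpolation=cv2.INTER_CUBIC))
E
```

```text
(no output)
```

View pics/scene_crop.png

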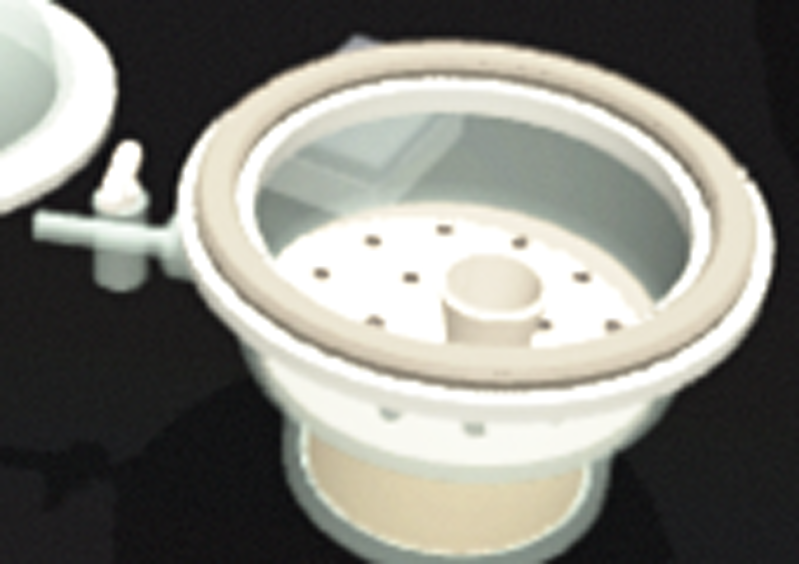

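View pics/side_crop.png

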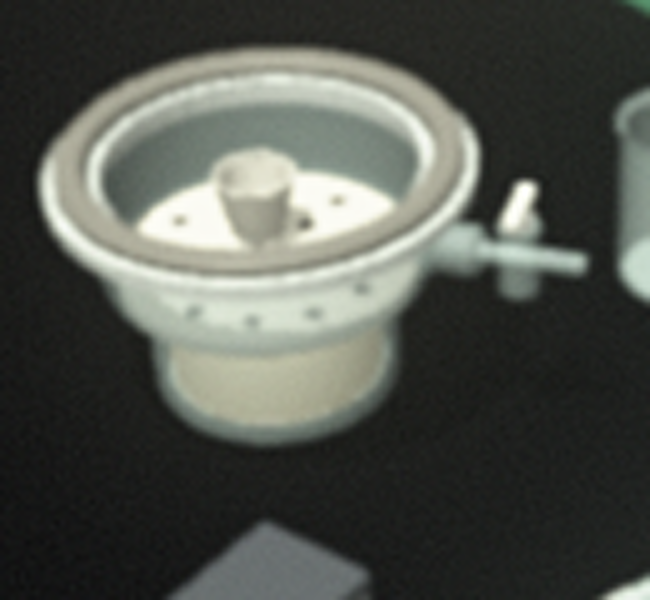

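The scene crop shows the seal's middle line at left (218,190), right (736,225), top (450,57) and bottom (500,363), with the tap's middle near (120,232). In the side crop the same points are (73,190), (447,150), (275,60) and (250,258), with the tap near (518,245).

```bash
cat > fit.py <<'E'
from h import *
from scipy.optimize import least_squares
O={'scene':((250,180),800/170 if 0 else 4.7),'side':((160,155),5)}
pts={'scene':[(218,190),(736,225),(450,57),(500,363)],'side':[(73,190),(447,150),(275,60),(250,258)]}
tap={'scene':(120,232),'side':(518,245)}
C={n:imaging.calibration(n) for n in O}
f=lambda n,p:(np.array(p)+.5)/O[n][1]-.5+O[n][0]
def res(v,ns=('scene','side')):
    r=[]
    for n in ns:
        q=proj(n,ring(v[0],v[1],.088,.132,720),C[n])
        for p in f(n,pts[n]): r+=list(q[np.argmin(((q-p)**2).sum(1))]-p)
    return r
for ns in(('scene','side'),('scene',),('side',)):
    s=least_squares(res,[.6,.1],args=(ns,),diff_step=1e-3);print(ns,s.x,np.round(s.fun,1))
    if len(ns)==2:c=s.x
def ray(n,p,z=None):
    u=cv2.undistortPoints(np.array(p,float).reshape(1,1,2),C[n]['intrinsics'],np.array(C[n]['dist'])).ravel()
    T=C[n]['world_from_camera'];d=T[:3,:3]@[*u,1];return T[:3,3]+d*(z-T[2,3])/d[2]
for n in O:
    t=ray(n,f(n,tap[n]),.09);d=t[:2]-c;print(n,t,np.hypot(*d),np.degrees(np.arctan2(d[1],d[0])))
g=least_squares(lambda a:np.concatenate([proj(n,[[c[0]+.124*np.cos(a[0]),c[1]+.124*np.sin(a[0]),.09]],C[n])[0]-f(n,tap[n]) for n in O]),[1.]);print('tap deg',np.degrees(g.x),g.fun)
out=[]
for n in O:
    (x,y),k=O[n];im=cv2.imread(f'pics/{n}_raw.png');im=cv2.resize(im,None,fx=5,fy=5,interpolation=cv2.INTER_CUBIC)
    for r,z,col in((.096,.132,(0,0,255)),(.08,.132,(0,255,0)),(.088,.132,(255,0,0))):
        for p in proj(n,ring(*c,r,z),C[n]): cv2.circle(im,tuple(int(v) for v in (p+.5)*5),1,col,-1)
    out.append(im[y*5:y*5+500,x*5+(150 if n=='scene' else 0):][:,:650])
cv2.imwrite('pics/ov.png',cv2.resize(np.hstack(out),(800,308)))
E
python3 fit.py
```

```text
('scene', 'side') [0.55087152 0.16315615] [-0.   0.1  0.8  0.1  0.2 -1.7  0.  -1.4  0.8 -0.5  0.7  0.2  0.1 -1.8
  0.  -1.6]
('scene',) [0.55412792 0.16502703] [-0.8 -0.   0.5  0.   0.1 -0.6  0.1  0.3]
('side',) [0.54595662 0.15842716] [-0.5  0.1  0.6 -0.  -0.2 -0.4  0.1  0.2]
scene [0.62236855 0.06011699 0.09      ] 0.12541488507920084 -55.24390970459142
side [0.62651771 0.06952917 0.09      ] 0.12036759952237537 -51.06341986336616
tap deg [-54.03693251] [0.44391657 1.02818716 0.91768646 1.68326761]
```

View pics/ov.png

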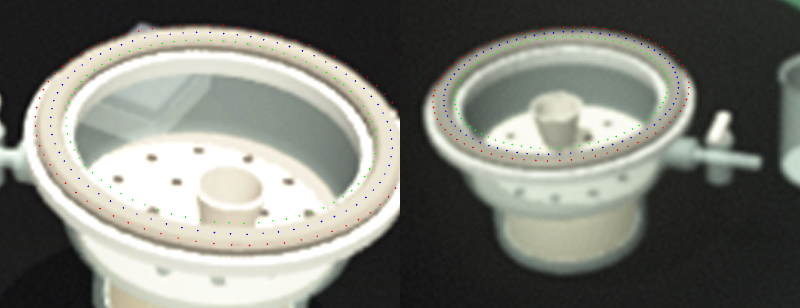

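The overlay shows both cameras placing the ring within about 5 mm of each other, along the viewing direction. I'll shut the gripper, go above it and refine with the wrist camera.

Call:
play_rows(
  plan=[
    {"dx": -0.5, "dy": -0.35, "dz": -0.4, "gripper": -1},
    {"dx": -0.77, "dy": -0.54, "dz": -0.2, "gripper": -1},
    {"dx": -0.77, "dy": -0.54, "dz": -0.2, "gripper": -1},
    {"dx": -0.77, "dy": -0.54, "dz": -0.2, "gripper": -1},
    {"dx": -0.77, "dy": -0.54, "dz": -0.16, "gripper": -1},
    {"dx": -0.77, "dy": -0.54, "gripper": -1},
    {"dx": -0.77, "dy": -0.54, "gripper": -1},
    {"dx": -0.77, "dy": -0.54, "gripper": -1},
    {"dx": -0.77, "dy": -0.54, "gripper": -1},
    {"dx": -0.77, "dy": -0.54, "gripper": -1},
    {"dx": -0.44, "dy": -0.2, "gripper": -1},
    {"gripper": -1},
  ],
)

```text
$.plan[0]: bad value
```

Run:
```python
from h import *
from bench import telemetry
s=telemetry.get_state();print({k:s[k] for k in('time_s','ee_pos','tool_rot','contact_force','width')})
c=imaging.calibration('wrist');np.savez('w1.npz',**c)
im=imaging.capture('wrist')[:,:,::-1];cv2.imwrite('pics/w1_raw.png',im)
im=cv2.resize(im,(800,600),interpolation=cv2.INTER_CUBIC)
for r,col in((.096,(0,0,255)),(.08,(0,255,0))):
    for p in proj('wrist',ring(.5505,.162,r,.132),c): cv2.circle(im,tuple(int(v) for v in (p+.5)*800/560),1,col,-1)
cv2.imwrite('pics/w1.png',im)
```

```text
{'time_s': 0.25, 'ee_pos': array([0.2031268 , 0.61719441, 0.23083582]), 'tool_rot': array([ 1.58298910e-01,  9.87391155e-01, -4.02049853e-04, -1.74650029e-05]), 'contact_force': array([0.4151558 , 0.1628405 , 0.17764018]), 'width': 0.08546152909238881}
```

View pics/w1.png

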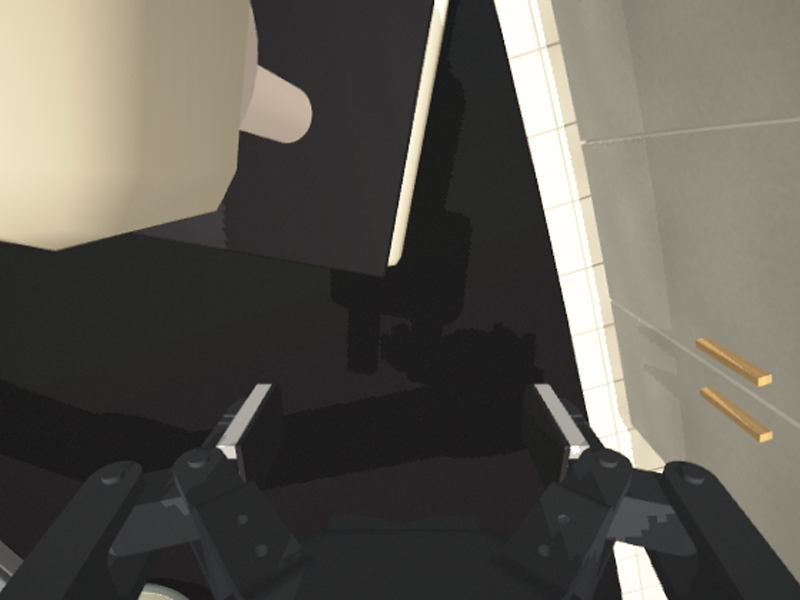

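The move was refused, apparently because rows need every field, so this picture only shows the open gripper at the start, with finger tips near (260,390) and (545,390). I'll resend the move with full rows.

Call:
play_rows(
  plan=[
    {"dx": -0.5, "dy": -0.35, "dz": -0.4, "roll": 0, "gripper": -1},
    {"dx": -0.77, "dy": -0.54, "dz": -0.2, "roll": 0, "gripper": -1},
    {"dx": -0.77, "dy": -0.54, "dz": -0.2, "roll": 0, "gripper": -1},
    {"dx": -0.77, "dy": -0.54, "dz": -0.2, "roll": 0, "gripper": -1},
    {"dx": -0.77, "dy": -0.54, "dz": -0.16, "roll": 0, "gripper": -1},
    {"dx": -0.77, "dy": -0.54, "dz": 0, "roll": 0, "gripper": -1},
    {"dx": -0.77, "dy": -0.54, "dz": 0, "roll": 0, "gripper": -1},
    {"dx": -0.77, "dy": -0.54, "dz": 0, "roll": 0, "gripper": -1},
    {"dx": -0.77, "dy": -0.54, "dz": 0, "roll": 0, "gripper": -1},
    {"dx": -0.77, "dy": -0.54, "dz": 0, "roll": 0, "gripper": -1},
    {"dx": -0.44, "dy": -0.2, "dz": 0, "roll": 0, "gripper": -1},
    {"dx": 0, "dy": 0, "dz": 0, "roll": 0, "gripper": -1},
  ],
)

```text
time_s: 1.8
ee_pos: [0.5515, 0.1589, 0.3008]
tool_rot: [0.161, 0.987, -0.0, 0.0]
contact_force: [-0.6, 0.7, -0.6]
width: 0.0
grip_force: 0.0
```

Run:
```python
from h import *
from bench import telemetry
s=telemetry.get_state();print({k:s[k] for k in('time_s','ee_pos','tool_rot','contact_force','width')})
c=imaging.calibration('wrist');np.savez('w2.npz',**c)
im=imaging.capture('wrist')[:,:,::-1];cv2.imwrite('pics/w2_raw.png',im)
im=cv2.resize(im,(800,600),interpolation=cv2.INTER_CUBIC)
for r,col in((.096,(0,0,255)),(.08,(0,255,0))):
    for p in proj('wrist',ring(.5505,.162,r,.132),c): cv2.circle(im,tuple(int(v) for v in (p+.5)*800/560),1,col,-1)
cv2.imwrite('pics/w2.png',im)
```

```text
{'time_s': 1.8, 'ee_pos': array([0.55151981, 0.15892664, 0.30079265]), 'tool_rot': array([ 1.60643531e-01,  9.87012347e-01, -4.38330573e-04,  3.01598450e-04]), 'contact_force': array([-0.58709412,  0.70810797, -0.56980947]), 'width': 4.0278828154150674e-05}
```

View pics/w2.png

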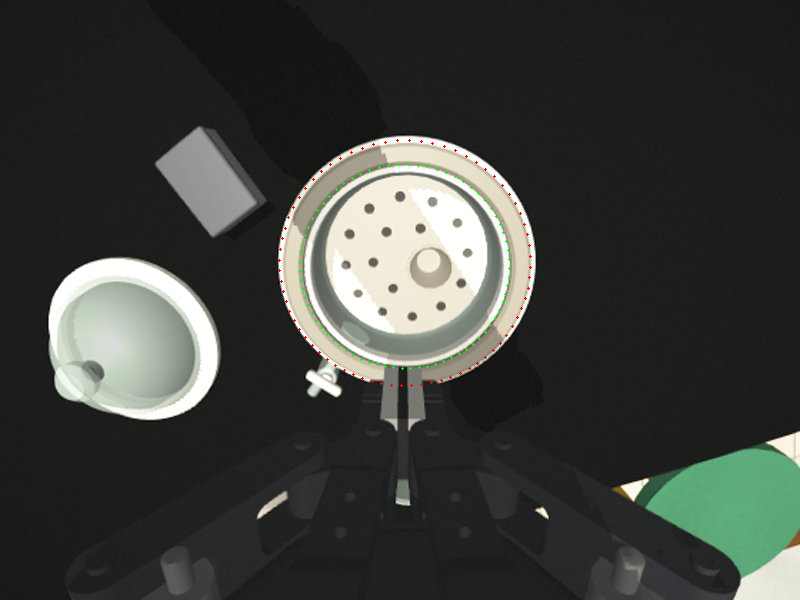

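The wrist view shows the ring centred at about (407,262), with the predicted ring close to it. The tap is at (322,380), and the closed fingertips are at (403,368). I'll enlarge it for fine centring.

Run:
```python
from h import *
im=cv2.imread('pics/w2_raw.png')
cv2.imwrite('pics/w2c.png',cv2.resize(im[88:280,185:385],None,fx=3.1,fy=3.1,interpolation=cv2.INTER_CUBIC))
```

```text
(no output)
```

View pics/w2c.png

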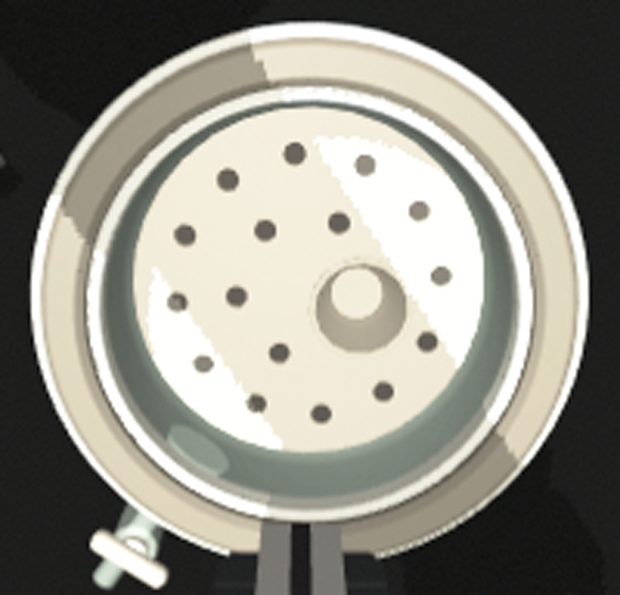

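The enlarged crop shows the flange's white rim clear against the dark bench: left (31,295), right (589,290), top (310,21). I'll fit that edge by code.

```bash
cat > fit2.py <<'E'
from h import *
from scipy.optimize import least_squares
c=dict(np.load('w2.npz'));g=cv2.GaussianBlur(cv2.imread('pics/w2_raw.png',0),(3,3),0).astype(float)
from scipy.ndimage import map_coordinates
cen=np.array([309,293])/3.1+[185,88]
P=[]
for a in np.radians(np.arange(0,360,3)):
    d=np.degrees(a)
    if 62<d<140: continue   # fingers, tap (image angle, y down)
    r=np.arange(80,102,.1);v=map_coordinates(g,[cen[1]+r*np.sin(a),cen[0]+r*np.cos(a)],order=1)
    i=np.where(v>100)[0][-1];P.append(cen+r[i]*np.array([np.cos(a),np.sin(a)]))
P=np.array(P)
def res(v):
    q=proj('wrist',ring(v[0],v[1],.1,v[2] if len(v)>2 else .124,1440),c)
    m=q.mean(0);D=np.linalg.norm(P[:,None]-q,axis=2);i=D.argmin(1)
    return np.linalg.norm(P-m,axis=1)-np.linalg.norm(q[i]-m,axis=1)
for x0 in([.55,.162],[.55,.162,.124]):
    s=least_squares(res,x0,diff_step=1e-4,loss='soft_l1',f_scale=.3);print(s.x,np.sqrt((s.fun**2).mean()))
xc=s.x[:2]
def ray(p,z):
    u=cv2.undistortPoints(np.array(p,float).reshape(1,1,2),c['intrinsics'],c['dist']).ravel()
    T=c['world_from_camera'];d=T[:3,:3]@[*u,1];return T[:3,3]+d*(z-T[2,3])/d[2]
for p,z in(((129,558),.119),((134,545),.1),((143,520),.09)):
    t=ray(np.array(p)/3.1+[185,88],z);d=t[:2]-xc;print(t,np.hypot(*d),np.degrees(np.arctan2(d[1],d[0])))
E
python3 fit2.py
```

```text
[0.55101526 0.16369966] 0.854144733187577
[0.55120522 0.16327696 0.12760111] 0.1648745604304373
[0.62448209 0.06332185 0.119     ] 0.12393757735049372 -53.75493639997851
[0.62805155 0.06051707 0.1       ] 0.1283158272379359 -53.20997171453727
[0.62245079 0.06508678 0.09      ] 0.12131463852557127 -54.03582982505505
```

The centre is (0.551, 0.163) and the tap direction is −54°, and all three cameras agree. I'll go to about 8 mm above the seal over the tap.

Call:
play_rows(
  plan=[
    {"dx": -0.6, "dy": -0.4, "dz": 0, "roll": 0, "gripper": -1},
    {"dx": -0.56, "dy": -0.385, "dz": 0.3, "roll": 0, "gripper": -1},
    {"dx": 0, "dy": 0, "dz": 0.7, "roll": 0, "gripper": -1},
    {"dx": 0, "dy": 0, "dz": 0.7, "roll": 0, "gripper": -1},
    {"dx": 0, "dy": 0, "dz": 0.6, "roll": 0, "gripper": -1},
    {"dx": 0, "dy": 0, "dz": 0.3, "roll": 0, "gripper": -1},
    {"dx": 0, "dy": 0, "dz": 0.07, "roll": 0, "gripper": -1},
    {"dx": 0, "dy": 0, "dz": 0, "roll": 0, "gripper": -1},
    {"dx": 0, "dy": 0, "dz": 0, "roll": 0, "gripper": -1},
    {"dx": 0, "dy": 0, "dz": 0, "roll": 0, "gripper": -1},
    {"dx": 0, "dy": 0, "dz": 0, "roll": 0, "gripper": -1},
  ],
)

```text
time_s: 3.22
ee_pos: [0.6019, 0.0951, 0.1413]
tool_rot: [0.158, 0.987, 0.0, 0.0]
contact_force: [0.2, 0.0, 0.1]
width: -0.0
grip_force: 0.0
```

Run:
```python
from h import *
from bench import telemetry
c=imaging.calibration('wrist');R=[]
ims=[cv2.resize(imaging.capture(n)[a:a+120,b:b+160,::-1],(400,300),interpolation=cv2.INTER_CUBIC) for n,a,b in(('scene',150,260),('side',130,150))]
for i in range(4):
    s=telemetry.get_state();R.append([*s['ee_pos'],*s['tool_rot'],*s['contact_force']]);imaging.capture('wrist')
print(np.round(R,4));cv2.imwrite('pics/near.png',np.hstack(ims))
```

```text
[[ 6.017e-01  9.500e-02  1.409e-01  1.583e-01  9.874e-01  1.000e-04
   1.000e-04  5.147e-01  3.854e-01 -3.028e-01]
 [ 6.017e-01  9.500e-02  1.408e-01  1.583e-01  9.874e-01  1.000e-04
   1.000e-04  4.555e-01 -4.428e-01 -5.616e-01]
 [ 6.017e-01  9.500e-02  1.408e-01  1.583e-01  9.874e-01  1.000e-04
   0.000e+00  1.290e-01 -5.775e-01  1.597e-01]
 [ 6.016e-01  9.500e-02  1.407e-01  1.583e-01  9.874e-01  0.000e+00
   0.000e+00 -4.732e-01  3.836e-01 -5.985e-01]]
```

View pics/near.png

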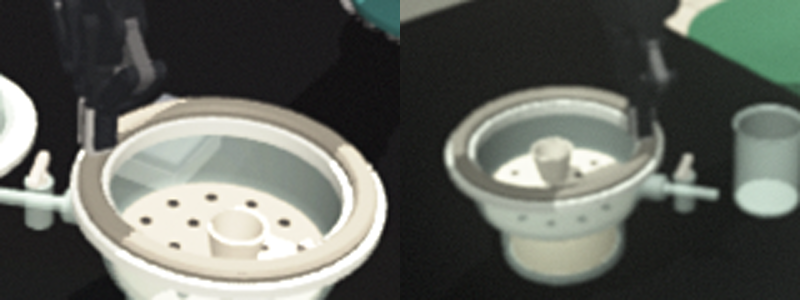

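The view shows the fingertip hovering just over the seal by the tap. I'll correct the position and descend slowly.

Call:
play_rows(
  plan=[
    {"dx": -0.031, "dy": -0.041, "dz": 0.04, "roll": 0, "gripper": -1},
    {"dx": 0, "dy": 0, "dz": 0.03, "roll": 0, "gripper": -1},
    {"dx": 0, "dy": 0, "dz": 0.03, "roll": 0, "gripper": -1},
    {"dx": 0, "dy": 0, "dz": 0.03, "roll": 0, "gripper": -1},
    {"dx": 0, "dy": 0, "dz": 0.01, "roll": 0, "gripper": -1},
    {"dx": 0, "dy": 0, "dz": 0, "roll": 0, "gripper": -1},
    {"dx": 0, "dy": 0, "dz": 0, "roll": 0, "gripper": -1},
    {"dx": 0, "dy": 0, "dz": 0, "roll": 0, "gripper": -1},
  ],
)

```text
time_s: 4.53
ee_pos: [0.6027, 0.0921, 0.1324]
tool_rot: [0.158, 0.987, 0.0, 0.0]
contact_force: [0.8, 0.3, 0.8]
width: 0.0001
grip_force: 0.0
```

Call:
play_rows(
  plan=[
    {"dx": 0, "dy": 0, "dz": 0.01, "roll": 0, "gripper": -1},
    {"dx": 0, "dy": 0, "dz": 0, "roll": 0, "gripper": -1},
    {"dx": 0, "dy": 0, "dz": 0, "roll": 0, "gripper": -1},
  ],
)

```text
time_s: 4.9
ee_pos: [0.6027, 0.0921, 0.1318]
tool_rot: [0.158, 0.987, 0.0, 0.0]
contact_force: [-0.2, 0.2, 0.2]
width: -0.0001
grip_force: 0.6
```

Call:
play_rows(
  plan=[
    {"dx": 0, "dy": 0, "dz": 0.01, "roll": 0, "gripper": -1},
    {"dx": 0, "dy": 0, "dz": 0, "roll": 0, "gripper": -1},
    {"dx": 0, "dy": 0, "dz": 0, "roll": 0, "gripper": -1},
  ],
)

```text
time_s: 5.28
ee_pos: [0.6027, 0.0921, 0.1313]
tool_rot: [0.158, 0.987, 0.0, 0.0]
contact_force: [-0.5, 0.5, 2.8]
width: -0.0001
grip_force: 1.5
```

```bash
cat > arc.py <<'E'
# print 12 rows of an arc: from measured pose onto the circle; args: end angle offset of next arc, z target
import sys,numpy as np
from bench import telemetry,imaging
F=[];Z=[]
for i in range(3):
    s=telemetry.get_state();F.append(s['contact_force']);Z.append(s['ee_pos']);
    if i<2: imaging.capture('side')
p=np.mean(Z,0);C=np.array([.551,.1633]);d=p[:2]-C
print('t',round(s['time_s'],2),'p',p.round(4),'F',np.mean(F,0).round(1),'r',np.hypot(*d).round(4),'ang',np.degrees(np.arctan2(d[1],d[0])).round(1))
E
python3 arc.py
python3 - <<'E'
import numpy as np
q=2*np.arctan2(.98739,.15830); X=np.array([-.9499,.3126]);Y=np.array([.3126,.9499])
a=np.radians(-54-2.5*np.arange(145));P=.088*np.c_[np.cos(a),np.sin(a)];D=np.diff(P,axis=0)/.06
T=np.c_[D@X,D@Y]
r=np.round(T,3);# carry rounding
acc=np.zeros(2)
for i in range(144):
    w=T[i]+acc;r[i]=np.round(w,3);acc=w-r[i]
for k in range(12): print(k,' '.join(f'{x:.3f},{y:.3f}' for x,y in r[12*k:12*k+12]))
E
```

```text
t 5.38 p [0.6027 0.0921 0.1313] F [-0.7  0.2  3.4] r 0.088 ang -54.0
0 0.039,-0.051 0.040,-0.049 0.043,-0.048 0.045,-0.046 0.047,-0.043 0.049,-0.042 0.050,-0.039 0.052,-0.037 0.054,-0.035 0.055,-0.032 0.056,-0.030 0.058,-0.028
1 0.059,-0.025 0.060,-0.022 0.061,-0.020 0.062,-0.017 0.062,-0.015 0.063,-0.011 0.063,-0.009 0.064,-0.006 0.064,-0.003 0.064,-0.001 0.064,0.002 0.064,0.005
2 0.063,0.008 0.063,0.011 0.063,0.013 0.062,0.016 0.061,0.019 0.060,0.021 0.060,0.024 0.058,0.027 0.057,0.029 0.055,0.032 0.055,0.034 0.052,0.036
3 0.052,0.038 0.049,0.041 0.047,0.043 0.046,0.045 0.044,0.047 0.041,0.048 0.040,0.051 0.037,0.052 0.034,0.054 0.033,0.055 0.030,0.056 0.027,0.058
4 0.025,0.059 0.023,0.060 0.020,0.061 0.017,0.061 0.014,0.063 0.012,0.063 0.008,0.063 0.007,0.064 0.003,0.064 0.000,0.064 -0.002,0.064 -0.005,0.063
5 -0.008,0.064 -0.010,0.063 -0.014,0.063 -0.016,0.062 -0.019,0.061 -0.021,0.060 -0.024,0.059 -0.027,0.059 -0.029,0.057 -0.031,0.055 -0.034,0.055 -0.036,0.052
6 -0.039,0.051 -0.041,0.050 -0.042,0.047 -0.045,0.046 -0.047,0.043 -0.049,0.042 -0.050,0.039 -0.052,0.037 -0.054,0.035 
[... 166 characters left out ...]
.000 -0.064,-0.002 -0.064,-0.005
8 -0.064,-0.008 -0.063,-0.011 -0.062,-0.013 -0.062,-0.016 -0.061,-0.019 -0.061,-0.021 -0.059,-0.024 -0.058,-0.027 -0.057,-0.029 -0.056,-0.031 -0.054,-0.034 -0.053,-0.037
9 -0.051,-0.038 -0.049,-0.041 -0.048,-0.043 -0.045,-0.045 -0.044,-0.046 -0.042,-0.049 -0.039,-0.051 -0.037,-0.052 -0.035,-0.053 -0.032,-0.055 -0.030,-0.057 -0.028,-0.058
10 -0.025,-0.059 -0.022,-0.060 -0.020,-0.061 -0.017,-0.061 -0.014,-0.063 -0.012,-0.062 -0.009,-0.064 -0.006,-0.064 -0.003,-0.063 -0.001,-0.064 0.003,-0.064 0.005,-0.064
11 0.007,-0.064 0.011,-0.063 0.013,-0.062 0.016,-0.062 0.019,-0.062 0.022,-0.060 0.024,-0.059 0.026,-0.058 0.029,-0.057 0.032,-0.056 0.034,-0.054 0.036,-0.053
```

Contact at about 3.4 N, right over the tap. Starting the clockwise sweep.

Call:
play_rows(
  plan=[
    {"dx": 0.039, "dy": -0.051, "dz": 0, "roll": 0, "gripper": -1},
    {"dx": 0.04, "dy": -0.049, "dz": 0, "roll": 0, "gripper": -1},
    {"dx": 0.043, "dy": -0.048, "dz": 0, "roll": 0, "gripper": -1},
    {"dx": 0.045, "dy": -0.046, "dz": 0, "roll": 0, "gripper": -1},
    {"dx": 0.047, "dy": -0.043, "dz": 0, "roll": 0, "gripper": -1},
    {"dx": 0.049, "dy": -0.042, "dz": 0, "roll": 0, "gripper": -1},
  ],
)

```text
time_s: 6.12
ee_pos: [0.5824, 0.081, 0.1312]
tool_rot: [0.158, 0.987, 0.0, 0.0]
contact_force: [2.2, 1.3, 3.1]
width: 0.0001
grip_force: 1.6
```

```bash
python3 arc.py
```

```text
t 6.22 p [0.5821 0.0809 0.1312] F [1.4 0.9 3. ] r 0.0881 ang -69.4
```

Tracking well (r = 88.1 mm, 3 N). I'll continue.

Call:
play_rows(
  plan=[
    {"dx": 0.05, "dy": -0.039, "dz": 0, "roll": 0, "gripper": -1},
    {"dx": 0.052, "dy": -0.037, "dz": 0, "roll": 0, "gripper": -1},
    {"dx": 0.054, "dy": -0.035, "dz": 0, "roll": 0, "gripper": -1},
    {"dx": 0.055, "dy": -0.032, "dz": 0, "roll": 0, "gripper": -1},
    {"dx": 0.056, "dy": -0.03, "dz": 0, "roll": 0, "gripper": -1},
    {"dx": 0.058, "dy": -0.028, "dz": 0, "roll": 0, "gripper": -1},
    {"dx": 0.059, "dy": -0.025, "dz": 0, "roll": 0, "gripper": -1},
    {"dx": 0.06, "dy": -0.022, "dz": 0, "roll": 0, "gripper": -1},
    {"dx": 0.061, "dy": -0.02, "dz": 0, "roll": 0, "gripper": -1},
    {"dx": 0.062, "dy": -0.017, "dz": 0, "roll": 0, "gripper": -1},
    {"dx": 0.062, "dy": -0.015, "dz": 0, "roll": 0, "gripper": -1},
    {"dx": 0.063, "dy": -0.011, "dz": 0, "roll": 0, "gripper": -1},
  ],
)

```text
time_s: 7.72
ee_pos: [0.5369, 0.0763, 0.1311]
tool_rot: [0.158, 0.987, -0.0, 0.0]
contact_force: [2.3, -0.2, 3.9]
width: 0.0002
grip_force: 1.8
```

```bash
python3 arc.py
```

```text
t 7.83 p [0.5366 0.0764 0.131 ] F [ 1.4 -0.4  4. ] r 0.0881 ang -99.4
```

Call:
play_rows(
  plan=[
    {"dx": 0.063, "dy": -0.009, "dz": -0.003, "roll": 0, "gripper": -1},
    {"dx": 0.064, "dy": -0.006, "dz": -0.001, "roll": 0, "gripper": -1},
    {"dx": 0.064, "dy": -0.003, "dz": 0, "roll": 0, "gripper": -1},
    {"dx": 0.064, "dy": -0.001, "dz": 0, "roll": 0, "gripper": -1},
    {"dx": 0.064, "dy": 0.002, "dz": 0, "roll": 0, "gripper": -1},
    {"dx": 0.064, "dy": 0.005, "dz": 0, "roll": 0, "gripper": -1},
    {"dx": 0.063, "dy": 0.008, "dz": 0, "roll": 0, "gripper": -1},
    {"dx": 0.063, "dy": 0.011, "dz": 0, "roll": 0, "gripper": -1},
    {"dx": 0.063, "dy": 0.013, "dz": 0, "roll": 0, "gripper": -1},
    {"dx": 0.062, "dy": 0.016, "dz": 0, "roll": 0, "gripper": -1},
    {"dx": 0.061, "dy": 0.019, "dz": 0, "roll": 0, "gripper": -1},
    {"dx": 0.06, "dy": 0.021, "dz": 0, "roll": 0, "gripper": -1},
  ],
)

```text
time_s: 9.32
ee_pos: [0.4953, 0.095, 0.1313]
tool_rot: [0.158, 0.987, -0.0, -0.0]
contact_force: [1.8, -2.4, 3.4]
width: 0.0001
grip_force: 1.4
```

```bash
python3 arc.py
```

```text
t 9.43 p [0.495  0.0952 0.1313] F [ 0.6 -1.5  3.6] r 0.0882 ang -129.5
```

Call:
play_rows(
  plan=[
    {"dx": 0.06, "dy": 0.024, "dz": 0, "roll": 0, "gripper": -1},
    {"dx": 0.058, "dy": 0.027, "dz": 0, "roll": 0, "gripper": -1},
    {"dx": 0.057, "dy": 0.029, "dz": 0, "roll": 0, "gripper": -1},
    {"dx": 0.055, "dy": 0.032, "dz": 0, "roll": 0, "gripper": -1},
    {"dx": 0.055, "dy": 0.034, "dz": 0, "roll": 0, "gripper": -1},
    {"dx": 0.052, "dy": 0.036, "dz": 0, "roll": 0, "gripper": -1},
    {"dx": 0.052, "dy": 0.038, "dz": 0, "roll": 0, "gripper": -1},
    {"dx": 0.049, "dy": 0.041, "dz": 0, "roll": 0, "gripper": -1},
    {"dx": 0.047, "dy": 0.043, "dz": 0, "roll": 0, "gripper": -1},
    {"dx": 0.046, "dy": 0.045, "dz": 0, "roll": 0, "gripper": -1},
    {"dx": 0.044, "dy": 0.047, "dz": 0, "roll": 0, "gripper": -1},
    {"dx": 0.041, "dy": 0.048, "dz": 0, "roll": 0, "gripper": -1},
  ],
)

```text
time_s: 10.92
ee_pos: [0.4686, 0.132, 0.1313]
tool_rot: [0.158, 0.987, -0.0, -0.0]
contact_force: [1.1, -0.9, 2.9]
width: -0.0002
grip_force: 1.4
```

```bash
python3 arc.py
```

```text
t 11.03 p [0.4684 0.1323 0.1313] F [ 0.2 -0.6  2.7] r 0.0882 ang -159.4
```

Call:
play_rows(
  plan=[
    {"dx": 0.04, "dy": 0.051, "dz": 0.001, "roll": 0, "gripper": -1},
    {"dx": 0.037, "dy": 0.052, "dz": 0, "roll": 0, "gripper": -1},
    {"dx": 0.034, "dy": 0.054, "dz": 0, "roll": 0, "gripper": -1},
    {"dx": 0.033, "dy": 0.055, "dz": 0, "roll": 0, "gripper": -1},
    {"dx": 0.03, "dy": 0.056, "dz": 0, "roll": 0, "gripper": -1},
    {"dx": 0.027, "dy": 0.058, "dz": 0, "roll": 0, "gripper": -1},
    {"dx": 0.025, "dy": 0.059, "dz": 0, "roll": 0, "gripper": -1},
    {"dx": 0.023, "dy": 0.06, "dz": 0, "roll": 0, "gripper": -1},
    {"dx": 0.02, "dy": 0.061, "dz": 0, "roll": 0, "gripper": -1},
    {"dx": 0.017, "dy": 0.061, "dz": 0, "roll": 0, "gripper": -1},
    {"dx": 0.014, "dy": 0.063, "dz": 0, "roll": 0, "gripper": -1},
    {"dx": 0.012, "dy": 0.063, "dz": 0, "roll": 0, "gripper": -1},
  ],
)

```text
time_s: 12.52
ee_pos: [0.4639, 0.1773, 0.1312]
tool_rot: [0.158, 0.987, -0.0, -0.0]
contact_force: [-0.5, -1.3, 3.1]
width: 0.0
grip_force: 1.5
```

```bash
python3 arc.py
```

```text
t 12.62 p [0.464  0.1777 0.1313] F [-0.6 -0.9  3.1] r 0.0882 ang 170.6
```

Call:
play_rows(
  plan=[
    {"dx": 0.008, "dy": 0.063, "dz": 0, "roll": 0, "gripper": -1},
    {"dx": 0.007, "dy": 0.064, "dz": 0, "roll": 0, "gripper": -1},
    {"dx": 0.003, "dy": 0.064, "dz": 0, "roll": 0, "gripper": -1},
    {"dx": 0, "dy": 0.064, "dz": 0, "roll": 0, "gripper": -1},
    {"dx": -0.002, "dy": 0.064, "dz": 0, "roll": 0, "gripper": -1},
    {"dx": -0.005, "dy": 0.063, "dz": 0, "roll": 0, "gripper": -1},
    {"dx": -0.008, "dy": 0.064, "dz": 0, "roll": 0, "gripper": -1},
    {"dx": -0.01, "dy": 0.063, "dz": 0, "roll": 0, "gripper": -1},
    {"dx": -0.014, "dy": 0.063, "dz": 0, "roll": 0, "gripper": -1},
    {"dx": -0.016, "dy": 0.062, "dz": 0, "roll": 0, "gripper": -1},
    {"dx": -0.019, "dy": 0.061, "dz": 0, "roll": 0, "gripper": -1},
    {"dx": -0.021, "dy": 0.06, "dz": 0, "roll": 0, "gripper": -1},
  ],
)

```text
time_s: 14.12
ee_pos: [0.4826, 0.2189, 0.1312]
tool_rot: [0.158, 0.987, -0.0, -0.0]
contact_force: [-2.3, -2.4, 3.1]
width: -0.0001
grip_force: 1.5
```

```bash
python3 arc.py
```

```text
t 14.22 p [0.4828 0.2192 0.1313] F [-1.  -1.1  2.7] r 0.0882 ang 140.6
```

Call:
play_rows(
  plan=[
    {"dx": -0.024, "dy": 0.059, "dz": 0.001, "roll": 0, "gripper": -1},
    {"dx": -0.027, "dy": 0.059, "dz": 0, "roll": 0, "gripper": -1},
    {"dx": -0.029, "dy": 0.057, "dz": 0, "roll": 0, "gripper": -1},
    {"dx": -0.031, "dy": 0.055, "dz": 0, "roll": 0, "gripper": -1},
    {"dx": -0.034, "dy": 0.055, "dz": 0, "roll": 0, "gripper": -1},
    {"dx": -0.036, "dy": 0.052, "dz": 0, "roll": 0, "gripper": -1},
    {"dx": -0.039, "dy": 0.051, "dz": 0, "roll": 0, "gripper": -1},
    {"dx": -0.041, "dy": 0.05, "dz": 0, "roll": 0, "gripper": -1},
    {"dx": -0.042, "dy": 0.047, "dz": 0, "roll": 0, "gripper": -1},
    {"dx": -0.045, "dy": 0.046, "dz": 0, "roll": 0, "gripper": -1},
    {"dx": -0.047, "dy": 0.043, "dz": 0, "roll": 0, "gripper": -1},
    {"dx": -0.049, "dy": 0.042, "dz": 0, "roll": 0, "gripper": -1},
  ],
)

```text
time_s: 15.72
ee_pos: [0.5195, 0.2456, 0.1312]
tool_rot: [0.158, 0.987, 0.0, -0.0]
contact_force: [-1.6, -0.3, 2.8]
width: 0.0002
grip_force: 1.6
```

```bash
python3 arc.py
```

```text
t 15.82 p [0.5199 0.2458 0.1313] F [-1.3  0.1  2.5] r 0.0881 ang 110.7
```

Call:
play_rows(
  plan=[
    {"dx": -0.05, "dy": 0.039, "dz": 0.002, "roll": 0, "gripper": -1},
    {"dx": -0.052, "dy": 0.037, "dz": 0.001, "roll": 0, "gripper": -1},
    {"dx": -0.054, "dy": 0.035, "dz": 0, "roll": 0, "gripper": -1},
    {"dx": -0.055, "dy": 0.033, "dz": 0, "roll": 0, "gripper": -1},
    {"dx": -0.057, "dy": 0.03, "dz": 0, "roll": 0, "gripper": -1},
    {"dx": -0.058, "dy": 0.027, "dz": 0, "roll": 0, "gripper": -1},
    {"dx": -0.059, "dy": 0.025, "dz": 0, "roll": 0, "gripper": -1},
    {"dx": -0.059, "dy": 0.023, "dz": 0, "roll": 0, "gripper": -1},
    {"dx": -0.061, "dy": 0.019, "dz": 0, "roll": 0, "gripper": -1},
    {"dx": -0.062, "dy": 0.017, "dz": 0, "roll": 0, "gripper": -1},
    {"dx": -0.062, "dy": 0.015, "dz": 0, "roll": 0, "gripper": -1},
    {"dx": -0.063, "dy": 0.011, "dz": 0, "roll": 0, "gripper": -1},
  ],
)

```text
time_s: 17.32
ee_pos: [0.5649, 0.2503, 0.1311]
tool_rot: [0.158, 0.987, 0.0, 0.0]
contact_force: [-1.7, -0.3, 4.4]
width: -0.0001
grip_force: 1.9
```

```bash
python3 arc.py
```

```text
t 17.43 p [0.5653 0.2502 0.1311] F [-1.1  0.3  4.6] r 0.0881 ang 80.7
```

Call:
play_rows(
  plan=[
    {"dx": -0.064, "dy": 0.009, "dz": -0.003, "roll": 0, "gripper": -1},
    {"dx": -0.063, "dy": 0.006, "dz": -0.001, "roll": 0, "gripper": -1},
    {"dx": -0.064, "dy": 0.004, "dz": 0, "roll": 0, "gripper": -1},
    {"dx": -0.064, "dy": 0, "dz": 0, "roll": 0, "gripper": -1},
    {"dx": -0.064, "dy": -0.002, "dz": 0, "roll": 0, "gripper": -1},
    {"dx": -0.064, "dy": -0.005, "dz": 0, "roll": 0, "gripper": -1},
    {"dx": -0.064, "dy": -0.008, "dz": 0, "roll": 0, "gripper": -1},
    {"dx": -0.063, "dy": -0.011, "dz": 0, "roll": 0, "gripper": -1},
    {"dx": -0.062, "dy": -0.013, "dz": 0, "roll": 0, "gripper": -1},
    {"dx": -0.062, "dy": -0.016, "dz": 0, "roll": 0, "gripper": -1},
    {"dx": -0.061, "dy": -0.019, "dz": 0, "roll": 0, "gripper": -1},
    {"dx": -0.061, "dy": -0.021, "dz": 0, "roll": 0, "gripper": -1},
  ],
)

```text
time_s: 18.92
ee_pos: [0.6066, 0.2316, 0.1313]
tool_rot: [0.158, 0.987, 0.0, 0.0]
contact_force: [-2.4, 0.9, 3.3]
width: -0.0001
grip_force: 1.5
```

```bash
python3 arc.py
```

```text
t 19.02 p [0.6069 0.2313 0.1314] F [-1.   1.1  2.9] r 0.088 ang 50.6
```

Call:
play_rows(
  plan=[
    {"dx": -0.059, "dy": -0.024, "dz": 0.001, "roll": 0, "gripper": -1},
    {"dx": -0.058, "dy": -0.027, "dz": 0, "roll": 0, "gripper": -1},
    {"dx": -0.057, "dy": -0.029, "dz": 0, "roll": 0, "gripper": -1},
    {"dx": -0.056, "dy": -0.031, "dz": 0, "roll": 0, "gripper": -1},
    {"dx": -0.054, "dy": -0.034, "dz": 0, "roll": 0, "gripper": -1},
    {"dx": -0.053, "dy": -0.037, "dz": 0, "roll": 0, "gripper": -1},
    {"dx": -0.051, "dy": -0.038, "dz": 0, "roll": 0, "gripper": -1},
    {"dx": -0.049, "dy": -0.041, "dz": 0, "roll": 0, "gripper": -1},
    {"dx": -0.048, "dy": -0.043, "dz": 0, "roll": 0, "gripper": -1},
    {"dx": -0.045, "dy": -0.045, "dz": 0, "roll": 0, "gripper": -1},
    {"dx": -0.044, "dy": -0.046, "dz": 0, "roll": 0, "gripper": -1},
    {"dx": -0.042, "dy": -0.049, "dz": 0, "roll": 0, "gripper": -1},
  ],
)

```text
time_s: 20.52
ee_pos: [0.6332, 0.1947, 0.1312]
tool_rot: [0.158, 0.987, 0.0, 0.0]
contact_force: [-0.4, 2.0, 2.7]
width: -0.0001
grip_force: 1.6
```

```bash
python3 arc.py
```

```text
t 20.62 p [0.6334 0.1941 0.1313] F [-0.1  1.6  2.8] r 0.088 ang 20.5
```

Call:
play_rows(
  plan=[
    {"dx": -0.039, "dy": -0.051, "dz": 0.001, "roll": 0, "gripper": -1},
    {"dx": -0.037, "dy": -0.052, "dz": 0, "roll": 0, "gripper": -1},
    {"dx": -0.035, "dy": -0.053, "dz": 0, "roll": 0, "gripper": -1},
    {"dx": -0.032, "dy": -0.055, "dz": 0, "roll": 0, "gripper": -1},
    {"dx": -0.03, "dy": -0.057, "dz": 0, "roll": 0, "gripper": -1},
    {"dx": -0.028, "dy": -0.058, "dz": 0, "roll": 0, "gripper": -1},
    {"dx": -0.025, "dy": -0.059, "dz": 0, "roll": 0, "gripper": -1},
    {"dx": -0.022, "dy": -0.06, "dz": 0, "roll": 0, "gripper": -1},
    {"dx": -0.02, "dy": -0.061, "dz": 0, "roll": 0, "gripper": -1},
    {"dx": -0.017, "dy": -0.061, "dz": 0, "roll": 0, "gripper": -1},
    {"dx": -0.014, "dy": -0.063, "dz": 0, "roll": 0, "gripper": -1},
    {"dx": -0.012, "dy": -0.062, "dz": 0, "roll": 0, "gripper": -1},
  ],
)

```text
time_s: 22.12
ee_pos: [0.6379, 0.1493, 0.1312]
tool_rot: [0.158, 0.987, 0.0, 0.0]
contact_force: [0.3, 2.3, 3.5]
width: 0.0001
grip_force: 1.7
```

```bash
python3 arc.py
```

```text
t 22.23 p [0.6378 0.1488 0.1312] F [-0.2  1.7  3.5] r 0.088 ang -9.5
```

Call:
play_rows(
  plan=[
    {"dx": -0.009, "dy": -0.064, "dz": 0, "roll": 0, "gripper": -1},
    {"dx": -0.006, "dy": -0.064, "dz": 0, "roll": 0, "gripper": -1},
    {"dx": -0.003, "dy": -0.063, "dz": 0, "roll": 0, "gripper": -1},
    {"dx": -0.001, "dy": -0.064, "dz": 0, "roll": 0, "gripper": -1},
    {"dx": 0.003, "dy": -0.064, "dz": 0, "roll": 0, "gripper": -1},
    {"dx": 0.005, "dy": -0.064, "dz": 0, "roll": 0, "gripper": -1},
    {"dx": 0.007, "dy": -0.064, "dz": 0, "roll": 0, "gripper": -1},
    {"dx": 0.011, "dy": -0.063, "dz": 0, "roll": 0, "gripper": -1},
    {"dx": 0.013, "dy": -0.062, "dz": 0, "roll": 0, "gripper": -1},
    {"dx": 0.016, "dy": -0.062, "dz": 0, "roll": 0, "gripper": -1},
    {"dx": 0.019, "dy": -0.062, "dz": 0, "roll": 0, "gripper": -1},
    {"dx": 0.022, "dy": -0.06, "dz": 0, "roll": 0, "gripper": -1},
  ],
)

```text
time_s: 23.72
ee_pos: [0.6192, 0.1077, 0.1312]
tool_rot: [0.158, 0.987, -0.0, 0.0]
contact_force: [2.5, 1.7, 3.6]
width: -0.0001
grip_force: 1.7
```

```bash
python3 arc.py
```

```text
t 23.82 p [0.619  0.1073 0.1312] F [1.4 1.4 3.3] r 0.088 ang -39.5
```

Call:
play_rows(
  plan=[
    {"dx": 0.024, "dy": -0.059, "dz": 0, "roll": 0, "gripper": -1},
    {"dx": 0.026, "dy": -0.058, "dz": 0, "roll": 0, "gripper": -1},
    {"dx": 0.029, "dy": -0.057, "dz": 0, "roll": 0, "gripper": -1},
    {"dx": 0.032, "dy": -0.056, "dz": 0, "roll": 0, "gripper": -1},
    {"dx": 0.034, "dy": -0.054, "dz": 0, "roll": 0, "gripper": -1},
    {"dx": 0.036, "dy": -0.053, "dz": 0, "roll": 0, "gripper": -1},
    {"dx": 0.039, "dy": -0.051, "dz": 0, "roll": 0, "gripper": -1},
    {"dx": 0, "dy": 0, "dz": 0, "roll": 0, "gripper": -1},
  ],
)

```text
time_s: 24.82
ee_pos: [0.5989, 0.0894, 0.1311]
tool_rot: [0.158, 0.987, -0.0, -0.0]
contact_force: [0.6, 0.8, 4.6]
width: 0.0001
grip_force: 1.8
```

```bash
python3 arc.py
```

```text
t 24.93 p [0.5989 0.0894 0.131 ] F [-0.1  0.   3.9] r 0.0881 ang -57.1
```

The ring is closed, about 3° past the tap. I'll lift straight up.

Call:
play_rows(
  plan=[
    {"dx": 0, "dy": 0, "dz": -0.05, "roll": 0, "gripper": -1},
    {"dx": 0, "dy": 0, "dz": -0.2, "roll": 0, "gripper": -1},
    {"dx": 0, "dy": 0, "dz": -0.5, "roll": 0, "gripper": -1},
    {"dx": 0, "dy": 0, "dz": -0.7, "roll": 0, "gripper": -1},
    {"dx": 0, "dy": 0, "dz": -0.7, "roll": 0, "gripper": -1},
    {"dx": 0.58, "dy": 0.4, "dz": -0.5, "roll": 0, "gripper": -1},
    {"dx": 0.58, "dy": 0.4, "dz": 0, "roll": 0, "gripper": -1},
    {"dx": 0, "dy": 0, "dz": 0, "roll": 0, "gripper": -1},
    {"dx": 0, "dy": 0, "dz": 0, "roll": 0, "gripper": -1},
    {"dx": 0, "dy": 0, "dz": 0, "roll": 0, "gripper": -1},
  ],
)

```text
time_s: 26.18
ee_pos: [0.5489, 0.1559, 0.29]
tool_rot: [0.159, 0.987, -0.0, -0.0]
contact_force: [-0.7, -0.2, 0.5]
width: -0.0003
grip_force: 0.0
```

Run:
```python
from h import *
for n,(x,y,w) in(('scene',(250,180,170)),('side',(160,155,130))):
    a=cv2.imread(f'pics/{n}_raw.png',0)[y+60:y+120,x:x+w];b=cv2.cvtColor(imaging.capture(n),cv2.COLOR_RGB2GRAY)[y+60:y+120,x:x+w]
    print(n,cv2.phaseCorrelate(np.float32(a),np.float32(b)))
```

```text
scene ((0.0492975481184601, 0.02650189856883145), 0.9296095908129657)
side ((0.5395809732106045, 0.017975933822988566), 0.9613834835570536)
```

```bash
python3 -c "
from bench import ctrl;print(ctrl.hand_in())"
```

```text
the job is handed in; nothing more can be done
None
```

I ran the closed fingertips once clockwise round the seal from above the tap to about 3° past it, pressing at roughly 2.5–4.6 N. I then lifted clear and handed in at about 26 s. Before-and-after pictures show no clear shift of the desiccator: 0.05 px in the scene view and 0.5 px in the side view, which I put down to changed shadows but did not check. I did not re-check the lid, crucible or other things.

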